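Find the loose bolt and hold its locking cap open

ROBOT

A 6-joint arm with a two-finger parallel gripper is mounted at the origin on the work surface. World frame = base frame: x ahead of the robot, y to its left, z up, the work surface at z = 0. Lengths are in m, angles in rad, forces in N, time in s.
With the tool pointing down it reaches from about 0.25 to 0.775 m from the base axis. Payload 4 kg.
Tool frame: the origin (TCP) lies at the very end of the fingers, on their centre line; the grasp point (between the pads) lies 19 mm behind it; z points along the fingers, y is the direction in which the jaws open and shut (so a half turn about z gives the same grasp; the last joint's range is limited). The gripper opens to 94 mm and grips with 3 to 60 N. Pads are 16 mm wide; open, the fingers measure 119 mm over their backs; the gripper's body (75 mm by 177 mm) begins 78 mm behind the grasp point.
Start: joints at [-1.248, 0.087, 1.371, -0, 1.684, -0.103], TCP at [0.227, -0.501, 0.206] pointing down, gripper open.
Joint ranges: [-3.1, 3.1], [-0.76, 2.03], [0.27, 2.55], [-1.08, 4.22], [0.17, 2.65], [-2.57, 2.57]. Speed limits (rad/s): [2.79, 2.79, 3.14, 3.14, 3.14, 3.14].

INTERFACE

Orientations are given as [roll, pitch, yaw] about the fixed x, y, z axes, in that order (R = Rz(yaw) Ry(pitch) Rx(roll)).
In Python, from bench import robot, snapshot, calibration gives the robot as it stands. The module is installed in compiled form; this text tells all that it offers.
- The arm moves only by the tool servo_tool, never from a script. Its argument "series" is text: rows parted by semicolons, each of 5 numbers parted by spaces: the closure, from -1 (fully open) to 1 (shut), then the shift along the tool's x, y, z in cm, then the turn about the tool's z in rad. A call has 1 to 20 rows; each row is the pose to reach, as a shift and turn from the pose commanded when the call began, along the tool's axes at that moment; what a row does not reach only later rows make up. A row lasts 1/12 s, in which the tool goes at most 41.7 mm and 7.16 degrees, less where a joint would pass 70% of its speed; a pose out of reach is approached as far as the arm can. A call with a gripper value outside its range is refused whole. The fingers move at their own pace and stop on an object; the grip force is fixed at half the most. Time passes only in rows, so rows that repeat a pose let the fingers close. It gives the time, the measured TCP pose, the force and the opening at its end, in the units of the state.
- robot.get_obs(): the state, without advancing time (a new reading comes with each control period).
- snapshot(name): name is "scene" or "top" or "wrist"; returns (picture, depth): 480x640x3 uint8, red, green, blue; 480x640 float32, m along the optical axis (not along the pixel's ray), 0 where there is no reading.
- calibration(name): a dict with "fx", "fy", "cx", "cy" (pixels), "rvec" (rotation vector, rad) and "tvec" (3), from world to camera coordinates, as OpenCV has them; the wrist camera has in their place "tool_from_camera" (4x4, takes a point from camera to tool coordinates, whose origin is the TCP and whose axes are the flange's). Camera axes: x right, y down, z forward; pixel columns grow to the right and rows downward; lengths in m; the calibration is good to about 2 mm. A picture is of the moment at which its call begins: read the wrist's pose just before it. calibration takes no time and is no camera call.
- robot.close_job(): hands the job in, once; it reports no verdict.
The state is a dict: "time": time; "joint_positions": joint angles; "qvel": joint speeds; "joint_torque": joint torques, N m; "tool_pos": TCP position; "ee_rot": TCP orientation; "wrist_force": force on the tool from outside, world axes, zero at the start; "wrist_torque": the same for the moment, N m; "width": finger opening in m.
Only numpy, scipy, OpenCV 4.12 (cv2) and the standard library are available. Lean on these libraries where they do the work, as an engineer would, in place of code of your own. Each camera call takes 0.05 s, during which the arm holds its last target. There are 200 camera calls.

TASK

The microscope has been lifted off its base plate: tap the three brass bolt heads down one after another until you find the loose one, which sinks and stays down. Then lift the green locking cap of that bolt by its yellow tab to about sixty degrees, and finish while still holding it open, so that a spanner can be put on. Do not open the caps of tight bolts, and leave the things standing around where they are.

Things in the scene. Friction and masses are not known exactly. Their poses are not given: they have to be found in the camera images.
- base: Aluminium plate fixed to the bench, 170 (x) by 420 (y) by 12 mm. Origin at bench level under the middle bolt; x points from the cap tabs to the hinges (away from the robot), y left along the bolts, z up. Grey pedestals, 44 (x) by 36 (y) mm, tops 46 mm above the bench, at x=0, y=+120 (bolt 1), 0 (2), -120 mm (3); hinge cheeks behind each, 48 mm over their outsides (y), tops 56 mm above the bench.
- head_1 (a point): Centre of the flat top of the left bolt's brass hex head (18 mm across flats, vertical); 66 mm above the bench at the start, 13 mm proud of the closed cap around it.
- bolt_1 (a joint): How far the left bolt has sunk, in m. All three read 0 at the start and look alike. The loose bolt slides straight down under about 3 N, comes to a firm stop at 0.008 and stays down when released (then still 5 mm proud of the cap); a tight bolt gives no more than about 1 mm under a 20 N push.
- tab_1 (a point): Centre of the left cap's yellow grip tab: 34 mm along the hinge axis, 32 mm long, 8 mm thick; shut, it is level, 51 mm above the bench, 48 mm in front (plate -x) of the bolt axis, with only the plate (top 12 mm) below. Pinched from above across its 34 mm it pivots between the pads as the cap swings. The whole cap is 34 mm wide, with a 24 by 23 mm opening round the bolt head.
- cap_1 (a joint): Opening angle of the left locking cap, rad: 0 shut (level), up to 1.4. Opening swings the tab up and over, away from the tab side. A light spring and gravity (1 to 2 N at the tab) shut it whenever it is not held.
- hinge_1 (a point): Point on the left cap's hinge axis (axis along the base plate's y), 30 mm behind the bolt axis (+x of the plate), 51 mm above the bench, 78 mm from the tab's centre.
- head_2 (a point): Centre of the flat top of the middle bolt's brass hex head (18 mm across flats, vertical); 66 mm above the bench at the start, 13 mm proud of the closed cap around it.
- bolt_2 (a joint): How far the middle bolt has sunk, in m. All three read 0 at the start and look alike. The loose bolt slides straight down under about 3 N, comes to a firm stop at 0.008 and stays down when released (then still 5 mm proud of the cap); a tight bolt gives no more than about 1 mm under a 20 N push.
- tab_2 (a point): Centre of the middle cap's yellow grip tab: 34 mm along the hinge axis, 32 mm long, 8 mm thick; shut, it is level, 51 mm above the bench, 48 mm in front (plate -x) of the bolt axis, with only the plate (top 12 mm) below. Pinched from above across its 34 mm it pivots between the pads as the cap swings. The whole cap is 34 mm wide, with a 24 by 23 mm opening round the bolt head.
- cap_2 (a joint): Opening angle of the middle locking cap, rad: 0 shut (level), up to 1.4. Opening swings the tab up and over, away from the tab side. A light spring and gravity (1 to 2 N at the tab) shut it whenever it is not held.
- hinge_2 (a point): Point on the middle cap's hinge axis (axis along the base plate's y), 30 mm behind the bolt axis (+x of the plate), 51 mm above the bench, 78 mm from the tab's centre.
- head_3 (a point): Centre of the flat top of the right bolt's brass hex head (18 mm across flats, vertical); 66 mm above the bench at the start, 13 mm proud of the closed cap around it.
- bolt_3 (a joint): How far the right bolt has sunk, in m. All three read 0 at the start and look alike. The loose bolt slides straight down under about 3 N, comes to a firm stop at 0.008 and stays down when released (then still 5 mm proud of the cap); a tight bolt gives no more than about 1 mm under a 20 N push.
- tab_3 (a point): Centre of the right cap's yellow grip tab: 34 mm along the hinge axis, 32 mm long, 8 mm thick; shut, it is level, 51 mm above the bench, 48 mm in front (plate -x) of the bolt axis, with only the plate (top 12 mm) below. Pinched from above across its 34 mm it pivots between the pads as the cap swings. The whole cap is 34 mm wide, with a 24 by 23 mm opening round the bolt head.
- cap_3 (a joint): Opening angle of the right locking cap, rad: 0 shut (level), up to 1.4. Opening swings the tab up and over, away from the tab side. A light spring and gravity (1 to 2 N at the tab) shut it whenever it is not held.
- hinge_3 (a point): Point on the right cap's hinge axis (axis along the base plate's y), 30 mm behind the bolt axis (+x of the plate), 51 mm above the bench, 78 mm from the tab's centre.
- washer: Loose steel washer, 28 mm across, 5 mm thick, lying on the plate behind the hinges; bystander. Origin under its centre.
- bolt_jar: Small clear jar with blue lid, 42 mm across, 50 mm tall, on the plate's rear right corner; bystander. Origin under its centre.
- spanner: Steel spanner, 170 mm long, lying on the bench behind the plate; bystander. Origin under its middle.
- reagent: White bottle with green cap, 60 mm across, 130 mm tall, on the bench behind the plate; bystander. Origin under its centre.
- specimen_pot: Clear pot with yellow lid, 54 mm across, 60 mm tall, on the bench behind the plate; bystander. Origin under its centre.
- red_bowl: Red plastic bowl, 170 mm across, 70 mm tall, on the right of the bench; bystander. Origin under its centre.
- slide_box: Blue box of slides, 90 by 140 by 35 mm, on the left of the bench; bystander. Origin under its centre.

How it is judged:
On the way, in this order (a step that is already met when the one before it is completed fails the run):
1. the loose bolt has been tapped down (value of joint any of bolt_1, bolt_2, bolt_3 above 0.005 m), for 0.1 s.
2. the loose bolt's cap is lifted well open (((value of joint bolt_1 above 0.005 m and value of joint cap_1 above 0.8 rad) or (value of joint bolt_2 above 0.005 m and value of joint cap_2 above 0.8 rad) or (value of joint bolt_3 above 0.005 m and value of joint cap_3 above 0.8 rad))), for 0.2 s.
At the end, for the whole second after the job is handed in: The loose bolt is down (more than 5 mm), its cap is open more than 0.8 rad (46 degrees) and still (under 0.15 rad/s), the fingers are touching it with more than 0.3 N, and the other two caps are shut (under 0.15 rad) (((value of joint bolt_1 above 0.005 m and value of joint cap_1 above 0.8 rad and velocity of joint cap_1 between -0.15 and 0.15 rad/s and contact force between the fingers and cap_1 above 0.3 N and value of joint each of cap_2, cap_3 below 0.15 rad) or (value of joint bolt_2 above 0.005 m and value of joint cap_2 above 0.8 rad and velocity of joint cap_2 between -0.15 and 0.15 rad/s and contact force between the fingers and cap_2 above 0.3 N and value of joint each of cap_1, cap_3 below 0.15 rad) or (value of joint bolt_3 above 0.005 m and value of joint cap_3 above 0.8 rad and velocity of joint cap_3 between -0.15 and 0.15 rad/s and contact force between the fingers and cap_3 above 0.3 N and value of joint each of cap_1, cap_2 below 0.15 rad))); the arm keeps its last pose, push and grip.
It fails at once if the left cap opened although its bolt has not been found loose (value of joint cap_1 above 0.35 rad and value of joint bolt_1 below 0.004 m).
It fails at once if the middle cap opened although its bolt has not been found loose (value of joint cap_2 above 0.35 rad and value of joint bolt_2 below 0.004 m).
It fails at once if the right cap opened although its bolt has not been found loose (value of joint cap_3 above 0.35 rad and value of joint bolt_3 below 0.004 m).
It fails at once if one of the things standing around moved by more than 30 mm (distance of any of washer, bolt_jar, spanner, reagent, specimen_pot, red_bowl, slide_box from where it was at the start of the episode above 0.03 m).
It also fails if it takes over 45 s, if anything falls off the work surface, if the arm or the gripper's body presses on something with over 40 N, if the wrist force passes 120 N, or if a joint passes its speed limit or range.

## Working session

There is one attempt and no reset: what is moved stays moved. The work goes in short steps, Python scripts to look and compute and a tool call to move; the robot and the scene stay as the last step left them, time stands still between calls to the robot, and variables do not carry over. Pictures are saved under pics/ and viewed, about 8 in all and at most 12, crops included, and the job is handed in when it is done.

Besides the shell and the picture viewer there is one more tool, called after "Request:" as name(argument=value, ...) on one line, values as JSON. servo_tool: Moves the arm, as the interface text tells. Its arguments: {"type":"object","properties":{"series":{"type":"string"}},"required":["series"]}

```bash
mkdir -p pics; cat > h.py <<'E'
import numpy as np, cv2
from scipy.spatial.transform import Rotation as R
from bench import robot, snapshot, calibration
def pose(o):
    T=np.eye(4); T[:3,:3]=R.from_euler('xyz',o['ee_rot']).as_matrix(); T[:3,3]=o['tool_pos']; return T
def shot(name,fn):
    o=robot.get_obs(); p,d=snapshot(name); c=calibration(name)
    if name=='wrist': T=pose(o)@np.array(c['tool_from_camera'])
    else:
        T=np.eye(4); T[:3,:3]=cv2.Rodrigues(np.array(c['rvec'],float))[0]; T[:3,3]=np.ravel(c['tvec']); T=np.linalg.inv(T)
    cv2.imwrite('pics/'+fn+'.png',p[:,:,::-1]); np.savez('pics/'+fn+'.npz',p=p,d=d,T=T,k=[c['fx'],c['fy'],c['cx'],c['cy']])
    return load(fn)
def load(fn):
    z=np.load('pics/'+fn+'.npz'); p,d,T,k=z['p'],z['d'],z['T'],z['k']
    v,u=np.mgrid[:480,:640]; X=np.dstack([(u-k[2])/k[0]*d,(v-k[3])/k[1]*d,d])@T[:3,:3].T+T[:3,3]
    return p,d,X,T,k
E
python3 - <<'E'
from h import *
o=robot.get_obs(); print(o)
a=shot('top','top1'); b=shot('scene','scene1')
print(a[3].round(3).tolist(),b[3].round(3).tolist(),a[4],b[4]); print(np.array(calibration('wrist')['tool_from_camera']).round(3))
E
```

```text
{'time': 0.0, 'joint_positions': array([-1.24814240e+00,  8.79433308e-02,  1.37224184e+00,  3.34168544e-05,
        1.68357939e+00, -1.03114702e-01]), 'qvel': array([-2.84940935e-04, -1.62405851e-03,  9.31846240e-04,  1.01020328e-04,
        1.89932725e-03,  8.56847199e-05]), 'joint_torque': array([ 1.78516011e-04, -3.40176702e+01, -3.02427471e+01,  7.17174145e-02,
        3.31796031e-02, -1.77820466e-04]), 'tool_pos': array([ 0.22698838, -0.50038218,  0.20431685]), 'ee_rot': array([-3.13943571e+00, -2.56594504e-04,  4.25772075e-01]), 'wrist_force': array([-0.39458863, -0.22143014,  0.21768564]), 'wrist_torque': array([-0.03690984, -0.04650626, -0.00813206]), 'width': 0.09429409363465102}
[[-0.025, -0.99, 0.14, 0.469], [-0.999, 0.029, 0.027, -0.007], [-0.031, -0.139, -0.99, 1.137], [0.0, 0.0, 0.0, 1.0]] [[0.52, 0.47, -0.713, 1.315], [0.854, -0.307, 0.421, -0.411], [-0.021, -0.827, -0.561, 0.626], [0.0, 0.0, 0.0, 1.0]] [454.66905638 454.66905638 308.00815659 240.05832431] [447.16599136 447.16599136 321.67675449 238.19547647]
[[ 0.001 -0.964 -0.266  0.077]
 [ 1.     0.001 -0.001  0.   ]
 [ 0.001 -0.266  0.964 -0.18 ]
 [ 0.     0.     0.     1.   ]]
```

View pics/top1.png

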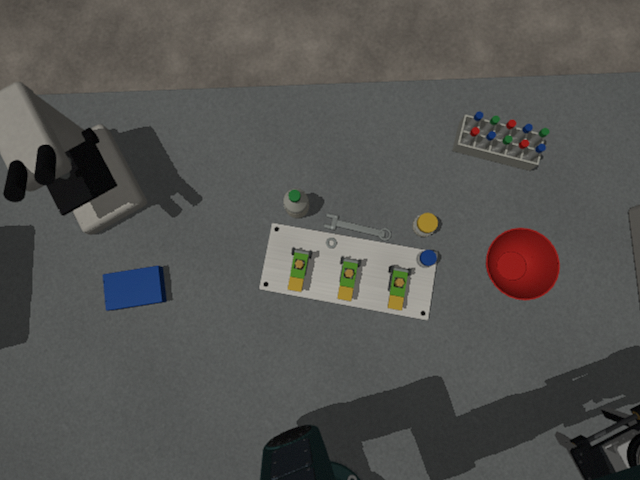

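View pics/scene1.png

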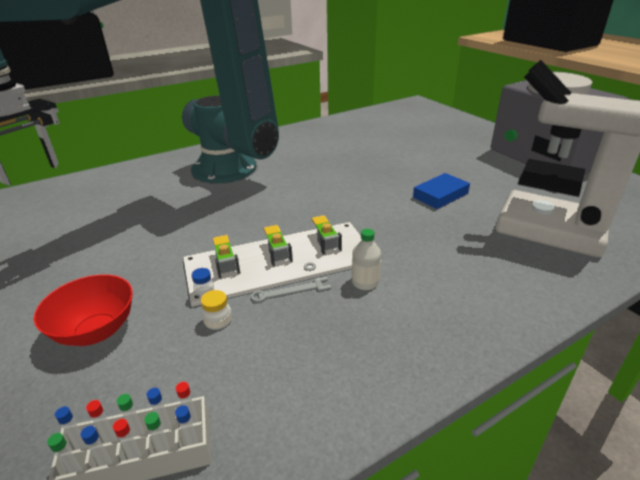

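The top view shows the plate with bolts 1–3 at about (299,264), (348,273), (399,283). The tabs are below them at (296,284), (346,294), (396,303). The scene view shows the same plate from behind, with bottle, pot, jar and spanner on its far side.

```bash
python3 - <<'E'
from h import *
p,d,X,T,k=load('top1')
hsv=cv2.cvtColor(p,cv2.COLOR_RGB2HSV)
m=cv2.inRange(hsv,(20,150,80),(32,255,255))
n,l,s,c=cv2.connectedComponentsWithStats(m)
tabs=[]
for i in range(1,n):
    if s[i,4]>60:
        q=X[l==i]; print(c[i].round(1),s[i],np.median(q,0).round(4))
for u,v in [(299,264),(348,273),(399,283)]: print(X[v-1:v+2,u-1:u+2].reshape(-1,3).mean(0).round(4))
# ray at z=.051 for tabs
def ray(u,v,z):
    r=T[:3,:3]@[(u-k[2])/k[0],(v-k[3])/k[1],1]; return T[:3,3]+r*(z-T[2,3])/r[2]
for i in range(1,n):
    if s[i,4]>60: print(ray(*c[i],.055).round(4))
for u,v in [(299,264),(348,273),(399,283)]: print(ray(u,v,.066).round(4))
E
```

```text
[427.1 222.4] [417 213  21  20 318] [ 0.6559 -0.2637  0.0591]
[295.3 283.5] [288 277  15  14 173] [0.5179 0.0553 0.0545]
[345.1 292.6] [338 286  15  15 176] [ 0.4936 -0.0624  0.0541]
[395.3 301.9] [388 295  16  15 183] [ 0.4694 -0.1788  0.0541]
[0.5639 0.0444 0.0657]
[ 0.5395 -0.0703  0.0664]
[ 0.513  -0.188   0.0668]
[ 0.6563 -0.2645  0.055 ]
[0.5186 0.0548 0.055 ]
[ 0.4942 -0.0624  0.055 ]
[ 0.4695 -0.1791  0.055 ]
[0.5639 0.0444 0.066 ]
[ 0.5395 -0.0703  0.066 ]
[ 0.5131 -0.1882  0.066 ]
```

Request:
servo_tool(series="1 3 -1.3 0.3 0.1;1 6 -2.6 0.7 0.2;1 9 -3.9 1 0.3;1 12 -5.2 1.5 0.4;1 15 -6.5 2 0.5;1 18 -8 2.5 0.6;1 22 -9.5 3 0.636;1 26 -11 3.5 0.636;1 30 -13 4 0.636;1 34 -14.7 4.5 0.636;1 37 -15.8 5 0.636;1 39 -16.7 5 0.636;1 39 -16.7 5 0.636;1 39 -16.7 5 0.636")

```text
time: 1.27
tool_pos: [0.5134, -0.1868, 0.1546]
ee_rot: [3.141, 0.002, -0.208]
wrist_force: [-0.2, -1.0, -0.3]
width: 0.0042
```

```bash
python3 - <<'E'
from h import *
o=robot.get_obs(); print({k:np.round(o[k],3) for k in ['time','tool_pos','ee_rot','wrist_force','width','joint_positions']})
shot('wrist','w1')
E
```

```text
{'time': np.float64(1.267), 'tool_pos': array([ 0.513, -0.187,  0.155]), 'ee_rot': array([ 3.141e+00,  2.000e-03, -2.080e-01]), 'wrist_force': array([-0.193, -1.032, -0.334]), 'width': np.float64(0.004), 'joint_positions': array([-4.520e-01,  9.600e-02,  1.462e+00, -1.000e-03,  1.585e+00,
        1.326e+00])}
```

View pics/w1.png

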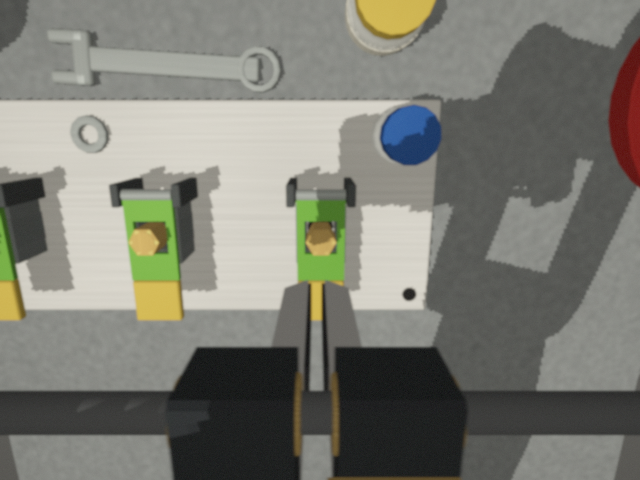

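The wrist view shows bolt 3's head at (321,239) and bolt 2's at (146,243). The fingertips are at about (318,285) and plate and gripper are aligned. I'll triangulate these heads.

```bash
python3 - <<'E'
from h import *
p,d,X,T,k=load('w1')
hsv=cv2.cvtColor(p,cv2.COLOR_RGB2HSV)
Xt=X
for nm,(u,v) in {'h3':(321,237),'h2':(146,241),'edgeL':(20,99),'edgeR':(430,99)}.items():
    print(nm,X[v-2:v+3,u-2:u+3].reshape(-1,3).mean(0).round(4))
# head top: points with z in .062-.07
for a,b in [(290,350),(120,180)]:
    m=np.zeros(d.shape,bool); m[210:270,a:b]=1; m&=(X[...,2]>.062)&(X[...,2]<.07)&(d>0)
    q=X[m]; print(m.sum(),q.mean(0).round(4),(q.max(0)+q.min(0)).round(4)/2,np.ptp(q,axis=0).round(4))
for a,b in [(133,185),(0,25)]:
    m=np.zeros(d.shape,bool); m[275:325,a:b]=1; m&=(hsv[...,0]>20)&(hsv[...,0]<32)&(hsv[...,1]>150)
    q=X[m]; print('tab',m.sum(),q.mean(0).round(4))
E
```

```text
h3 [ 0.5217 -0.1923  0.078 ]
h2 [ 0.5406 -0.0758  0.0676]
edgeL [0.6557 0.0124 0.0054]
edgeR [ 0.5918 -0.2915  0.0072]
627 [ 0.5162 -0.191   0.067 ] [ 0.5158  -0.191    0.06575] [0.0197 0.0196 0.0073]
683 [ 0.5407 -0.0746  0.0669] [ 0.54015 -0.0739   0.06585] [0.02   0.0202 0.0077]
tab 627 [ 0.4922 -0.0692  0.0565]
tab 776 [0.5154 0.042  0.0554]
```

Request:
servo_tool(series="1 0.16 0.24 2.5 0;1 0.16 0.24 5 0;1 0.16 0.24 7 0;1 0.16 0.24 8.2 0;1 0.16 0.24 8.6 0;1 0.16 0.24 8.8 0;1 0.16 0.24 9.0 0;1 0.16 0.24 9.1 0;1 0.16 0.24 9.1 0")

```text
time: 2.07
tool_pos: [0.5152, -0.1912, 0.066]
ee_rot: [3.14, -0.003, -0.21]
wrist_force: [-0.6, -1.8, 2.3]
width: 0.0007
```

Request:
servo_tool(series="1 0 0 0.1 0;1 0 0 0.2 0;1 0 0 0.2 0;1 0 0 0.2 0")

```text
time: 2.4
tool_pos: [0.5151, -0.1909, 0.0632]
ee_rot: [3.141, -0.002, -0.21]
wrist_force: [1.0, -0.8, 3.9]
width: 0.0003
```

Request:
servo_tool(series="1 0 0 0.1 0;1 0 0 0.2 0;1 0 0 0.3 0;1 0 0 0.3 0;1 0 0 0.3 0")

```text
time: 2.82
tool_pos: [0.5147, -0.1902, 0.0594]
ee_rot: [-3.141, -0.0, -0.21]
wrist_force: [1.5, -0.5, 1.6]
width: 0.0003
```

Request:
servo_tool(series="1 0 0 0.1 0;1 0 0 0.2 0;1 0 0 0.3 0;1 0 0 0.4 0;1 0 0 0.4 0;1 0 0 0.4 0")

```text
time: 3.32
tool_pos: [0.5147, -0.1902, 0.0578]
ee_rot: [-3.142, -0.001, -0.21]
wrist_force: [-2.7, 1.3, 12.8]
width: 0.0004
```

Bolt 3 sank about 8 mm to a firm stop, so it appears to be the loose one. I'll lift off, back to above its tab, and look.

Request:
servo_tool(series="1 0 0 -2 0;1 0 0 -4 0;-0.3 -1.6 0 -6 0;-0.3 -3.2 0 -7 0;-0.3 -4.8 0 -7 0;-0.3 -4.8 0 -7 0;-0.3 -4.8 0 -7 0")

```text
time: 3.9
tool_pos: [0.4667, -0.1797, 0.1246]
ee_rot: [-3.141, 0.002, -0.21]
wrist_force: [-0.2, -0.1, -0.1]
width: 0.0303
```

```bash
python3 - <<'E'
from h import *
o=robot.get_obs(); print({k:np.round(o[k],3) for k in ['time','tool_pos','ee_rot','wrist_force','width']})
p,d,X,T,k=shot('wrist','w2')
hsv=cv2.cvtColor(p,cv2.COLOR_RGB2HSV); m=(hsv[...,0]>20)&(hsv[...,0]<32)&(hsv[...,1]>150)
n,l,s,c=cv2.connectedComponentsWithStats(m.astype(np.uint8))
Y=R.from_euler('xyz',o['ee_rot']).inv()
for i in range(1,n):
    if s[i,4]>200:
        q=Y.apply(X[l==i]-o['tool_pos']); print(s[i],np.median(q,0).round(4),np.percentile(q,[3,97],axis=0).round(4).tolist())
E
```

```text
{'time': np.float64(3.9), 'tool_pos': array([ 0.467, -0.18 ,  0.125]), 'ee_rot': array([-3.141e+00,  2.000e-03, -2.100e-01]), 'wrist_force': array([-0.17 , -0.077, -0.05 ]), 'width': np.float64(0.03)}
[ 292  226   50   47 1723] [0.0063 0.003  0.0689] [[-0.0102, -0.0116, 0.0676], [0.0175, 0.0155, 0.0701]]
[102 228  56  45 292] [ 0.0104 -0.1033  0.0695] [[-0.0106, -0.1305, 0.0681], [0.0173, -0.1019, 0.0714]]
```

View pics/w2.png

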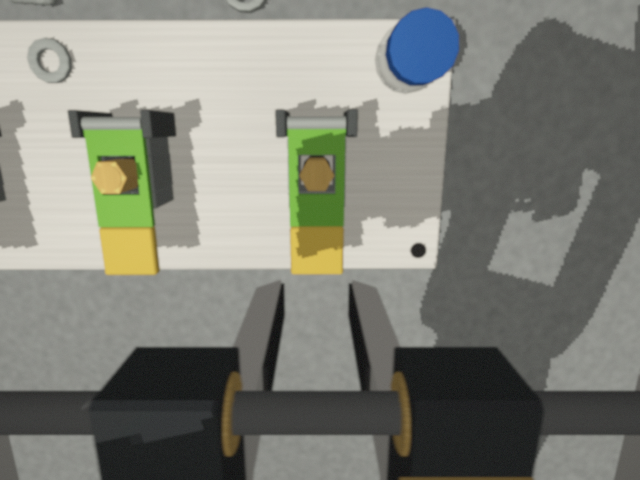

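Bolt 3's head (317,174) is visibly lower than bolt 2's. Its tab spans columns 292–342, centred between the fingers. Now descend and pinch.

Request:
servo_tool(series="-0.4 0.2 0.05 0 0;-0.4 0.2 0.05 0 0;-0.4 0.2 0.05 1 0;-0.4 0.2 0.05 2 0;-0.4 0.2 0.05 3 0;-0.4 0.2 0.05 4.5 0;-0.4 0.2 0.05 6.5 0;-0.4 0.2 0.05 8 0;-0.4 0.2 0.05 9 0;-0.4 0.2 0.05 9.2 0;-0.4 0.2 0.05 9.2 0;1 0.2 0.05 9.2 0;1 0.2 0.05 9.2 0;1 0.2 0.05 9.2 0;1 0.2 0.05 9.2 0;1 0.2 0.05 9.2 0;1 0.2 0.05 9.2 0;1 0.2 0.05 9.2 0")

```text
time: 5.45
tool_pos: [0.4699, -0.1807, 0.0339]
ee_rot: [-3.14, -0.001, -0.21]
wrist_force: [1.4, 2.8, 1.3]
width: 0.0337
```

Request:
servo_tool(series="1 0.03 0 -0.67 0;1 0.12 0 -1.34 0;1 0.26 0 -1.99 0;1 0.46 0 -2.63 0;1 0.72 0 -3.25 0;1 1.03 0 -3.85 0;1 1.03 0 -3.85 0")

```text
time: 6.03
tool_pos: [0.4794, -0.1828, 0.073]
ee_rot: [-3.14, 0.001, -0.21]
wrist_force: [0.2, 5.1, -2.7]
width: 0.0337
```

Request:
servo_tool(series="1 0.36 0 -0.57 0;1 0.77 0 -1.1 0;1 1.23 0 -1.59 0;1 1.72 0 -2.05 0;1 2.25 0 -2.46 0;1 2.82 0 -2.82 0;1 3.06 0 -2.95 0;1 3.06 0 -2.95 0;1 3.06 0 -2.95 0;1 3.06 0 -2.95 0;1 3.06 0 -2.95 0")

```text
time: 6.95
tool_pos: [0.5085, -0.1889, 0.1015]
ee_rot: [-3.14, 0.003, -0.21]
wrist_force: [-1.0, 5.3, -3.2]
width: 0.0339
```

```bash
python3 - <<'E'
from h import *
o=robot.get_obs(); print({k:np.round(o[k],3) for k in ['time','tool_pos','ee_rot','wrist_force','width']})
p,*_=shot('scene','s2'); q,*_=shot('wrist','w3')
a=cv2.resize(p[160:340,150:400],(800,576),interpolation=cv2.INTER_CUBIC)
cv2.imwrite('pics/s2c.png',a[:,:,::-1])
E
```

```text
{'time': np.float64(6.95), 'tool_pos': array([ 0.509, -0.189,  0.102]), 'ee_rot': array([-3.14e+00,  3.00e-03, -2.10e-01]), 'wrist_force': array([-0.99 ,  5.303, -3.195]), 'width': np.float64(0.034)}
```

View pics/s2c.png

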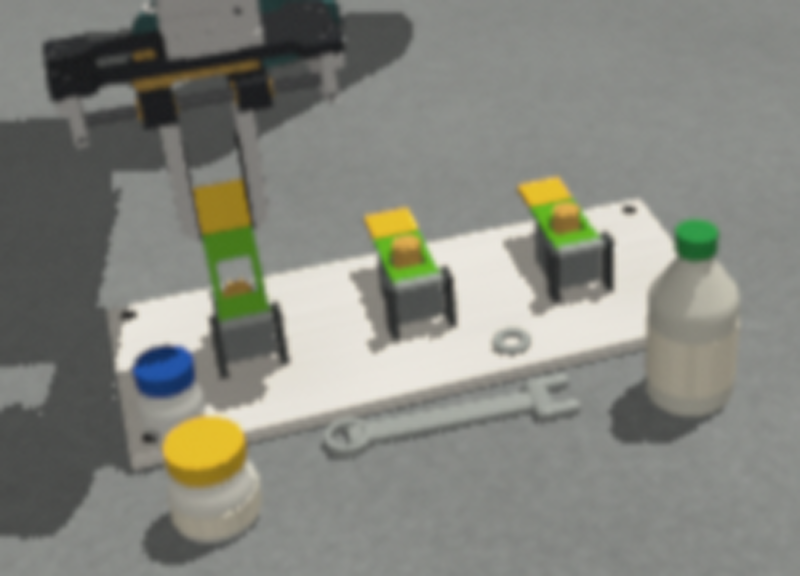

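View pics/w3.png

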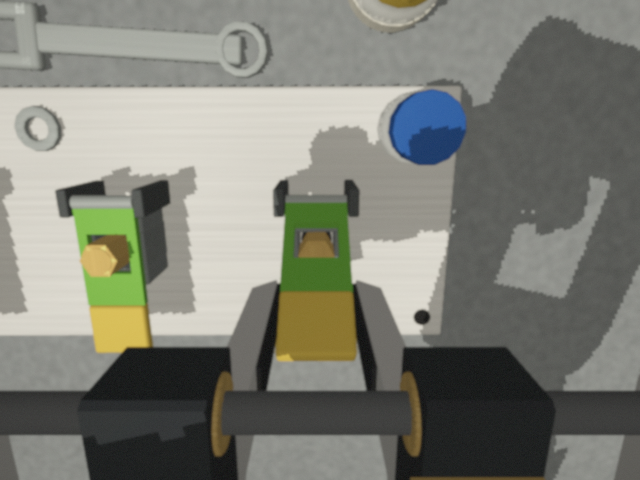

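The scene crop shows cap 3 raised with its tab (220,207) between the fingers, caps 2 and 1 shut and the bystanders in place. The wrist view agrees: tab at (317,325) between the pads, bolt 3 low in its opening.

```bash
python3 -c "
from bench import robot
o=robot.get_obs(); print(o['time'],o['width'],o['wrist_force']); robot.close_job()"
```

```text
7.05 0.03340645896247393 [-2.01961052  5.34974624 -2.63082194]
the job is handed in; nothing more can be done
```

I found the loose bolt, opened its cap to about 60 degrees, and handed the job in at 7.05 s with the gripper still holding the cap.

- **Tapping:** I tapped the right bolt (3) first. The fingertip followed it down from 66 mm to 57.8 mm at only 2–4 N, then met a firm stop at about 13 N. That was the loose one, so I did not touch bolts 1 and 2.
- **Opening:** I pinched cap 3's yellow tab across its 34 mm and lifted it along the hinge arc.
- **Last checks:**
  - The gripper opening read 33.4 mm, so the tab was still between the pads.
  - The height of the grip puts the cap at about 62–65 degrees.
  - The last pictures showed bolt 3 sunk, caps 1 and 2 shut, and the things in view (washer, jar, spanner, bottle and pot) apparently where they were. The bowl and slide box were not checked again; the arm stayed clear of them.
- **Disagreements:** The top and wrist cameras differed by about 3 mm on the bolt positions, which was within what the tap and grip could tolerate. The grip also left a side force of about 5 N at the wrist. No check failed.

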